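# Screw a clock's case back round to its mark with a friction driver

### The job

Take the red-handled friction driver from its round wooden stand, press its rubber feet squarely on the middle of the clock's case back, firmly enough to grip but gently enough not to crack the glass the clock lies on (about 20 N), and with it screw the back clockwise until the yellow arrow points at the red mark on the case rim; stop on the mark, because the thread goes on past it and overtightening ruins the seal. Then stand the driver upright in its stand again and leave everything else on the bench where it is.

Things in the scene. Friction and masses are not known exactly. Their poses are not given: they have to be found in the camera images.
- holder: Green round bench holder, 132 across, 18 high (its four rubber jaws 36), fixed. Origin: on the screw axis at bench height. +x points to the clock's red mark (10 x 5, on the rim) and red-capped stem. In it a brass ship's clock, case 100 across, is clamped glass down, higher or lower each time: its flat case back, a disc 88 across, 6 above the rim, faces up 51 to 69 above the bench. Over 35 N cracks the glass.
- back (a joint): Angle of the case back, rad: 0 with its yellow arrow on the mark, negative before it, grows clockwise seen from above (arrow's yaw = holder's yaw minus this). Starts between -1.3 and -0.8. Right-hand thread, sinks 0.64 mm per rad. About 0.12 N m of friction: below 10 to 16 N of press the driver slips. Stays where left; no stop near the mark (runs on to +1.0).
- driver: Friction driver, 200 g, 66 tall, upright in its stand. Origin: on its axis at the underside of its four rubber feet (each 12 across, on a circle of radius 20, stiff); z up. Above them a steel disc 54 across from z = 6 to 14 and a round stem 16 across from z = 14 to 40.
- driver_grip (a point): Centre of the driver's red grip bar, on its axis, 53 above its origin. The bar is 14 thick (driver's x), 70 long (y), 26 high (z = 40 to 66).
- stand_in (a point): Centre of the inner floor of the round wooden stand, 6 above the bench. The stand is an open dish fixed to the bench, 84 across outside, 74 inside, rim 14 above the bench. The driver stands in it with its feet on this floor.
- parts_tray: Bystander, to be left alone: blue parts tray, 80 x 110 x 18 mm. Origin under its centre.
- loupe: Bystander, to be left alone: black eyeglass loupe, 38 across, 34 tall mm. Origin under its centre.
- screwdriver: Bystander, to be left alone: screwdriver with yellow handle, 150 long mm. Origin under its centre.
- brush: Bystander, to be left alone: bench brush lying flat, about 200 x 40 x 20 mm. Origin under its centre.
- watch_gold: Bystander, to be left alone: gold watch head, 40 across, 10 tall mm. Origin under its centre.
- watch_steel: Bystander, to be left alone: steel watch head with blue dial, 40 across, 10 tall mm. Origin under its centre.
- oil_jar: Bystander, to be left alone: small jar, 44 across, 50 tall mm. Origin under its centre.
Mind the look-alikes: they are no part of the job. Leave any blue look-alike of the driver alone.

How it is judged:
By the outcome, as a careful person would: the job done as asked, in the order asked, and still so for the second after the job is handed in, with the robot touching nothing.
It also fails if it takes over 54 s, if anything falls off the work surface, if the arm or the gripper's body presses on something with over 40 N, if the wrist force passes 120 N, or if a joint passes its speed limit or range.

### The arm

A 6-joint arm with a two-finger parallel gripper is mounted at the origin on the work surface. World frame = base frame: x ahead of the robot, y to its left, z up, the work surface at z = 0. Lengths are in m, angles in rad, forces in N, time in s.
With the tool pointing down it reaches from about 0.325 to 0.85 m from the base axis. Payload 15.5 kg.
Tool frame: the origin (TCP) lies at the very end of the fingers, on their centre line; the grasp point (between the pads) lies 19 mm behind it; z points along the fingers, y is the direction in which the jaws open and shut (so a half turn about z gives the same grasp; the last joint's range is limited). The gripper opens to 91 mm and grips with 3 to 60 N. Pads are 32 mm wide; open, the fingers measure 118 mm over their backs; the gripper's body (76 mm by 178 mm) begins 60 mm behind the grasp point.
Start: joints at [-1.246, 0.494, 1.345, -0, 1.302, -0.096], TCP at [0.255, -0.571, 0.214] pointing down, gripper open.
Joint ranges: [-2.91, 2.91], [-0.82, 2.16], [0.22, 2.67], [-1.22, 4.37], [0.12, 2.79], [-3.08, 3.08]. Speed limits (rad/s): [1.89, 1.89, 2.57, 3.01, 3.01, 3.01].

### API

Orientations are given as a 3x3 rotation matrix whose columns are the frame's x, y, z axes.
In Python, from station import arm gives the robot as it stands. Calls block until the motion is done:
- arm.move_ptp(position, orientation): joint-space move of the TCP to a pose.
- arm.movel(position, speed=0.15, orientation=None): straight line of the TCP; orientation=None keeps the orientation; speed is the mean speed in m/s.
- arm.set_joints(angles): joint-space move.
- arm.move_gripper(opening, newtons=None): finger opening in m; newtons is the grip in N (None keeps the last); returns when the fingers have stopped.
- arm.pause(seconds).
- arm.inverse_kinematics(position, orientation): joint angles nearest the present ones, or None.
- arm.sense(): the state.
- arm.camera(name): name is "side" or "top"; returns a dict with "frame" (384x512x3 uint8, red, green, blue), "fovy" (degrees; the focal length in pixels is half the picture's height over the tangent of half this angle, whatever the lens; pixels are square), "cx", "cy" (the principal point, pixels), "R" (3x3) and "t" (3): a world point X has camera coordinates R X + t. Camera axes: x right, y down, z forward; pixel columns grow to the right and rows downward; lengths in m; the calibration is good to about 2 mm. A picture is of the moment at which its call begins. There is no depth.
A pose or a line that the arm cannot do raises arm.Unreachable and nothing moves.
- arm.sign_off(): hands the job in, once; it reports no verdict.
The state is a dict: "t": time; "qpos": joint angles; "qvel": joint speeds; "effort": joint torques, N m; "position": TCP position; "eef_rot": TCP orientation; "contact_force": force on the tool from outside, world axes, zero at the start; "ft_torque": the same for the moment, N m; "finger_gap": finger opening in m.
Only numpy, scipy, OpenCV 4.12 (cv2) and the standard library are available. Lean on these libraries where they do the work, as an engineer would, in place of code of your own. Each camera call takes 0.05 s, during which the arm holds its last target. There are 200 camera calls.

## Working session

There is one attempt and no reset: what is moved stays moved. The work goes in short steps, each a Python script; the robot and the scene stay as the last script left them, time stands still between calls to the robot, and variables do not carry over. Pictures are saved under pics/ and viewed, about 8 in all and at most 12, crops included, and the job is handed in when it is done.

```bash
mkdir -p pics; ls; python3 - <<'E'
from station import arm
import cv2,numpy as np
for n in("side","top"):
    c=arm.camera(n); np.savez(f"{n}0.npz",**c); print(n,c["fovy"],c["cx"],c["cy"],c["R"].round(3).tolist(),c["t"])
    cv2.imwrite(f"pics/{n}0.png",cv2.resize(c["frame"][:,:,::-1],(800,600),interpolation=cv2.INTER_CUBIC))
s=arm.sense();print(s)
E
```

```text
pics
side 42.78065528500095 251.85620592690543 194.87581784408485 [[0.862, -0.507, 0.011], [-0.345, -0.604, -0.719], [0.371, 0.615, -0.695]] [-0.45577246  0.21162026  1.51682631]
top 53.35279871007777 254.98924164837484 192.34383252577297 [[-0.004, -1.0, -0.024], [-0.983, 0.009, -0.181], [0.182, 0.023, -0.983]] [-0.00230446  0.53324221  0.95663585]
{'t': 0.1, 'qpos': array([-1.24648207e+00,  4.94136184e-01,  1.34606580e+00, -2.01764706e-06,
        1.30250932e+00, -9.55203783e-02]), 'qvel': array([ 0.00218226, -0.00261216, -0.00130803, -0.00049046,  0.00033769,
        0.00061616]), 'effort': array([ 2.28177603e-03, -8.80241060e+01, -3.82541478e+01,  7.09705520e-02,
        4.83592995e-02, -2.80642965e-06]), 'position': array([ 0.25463603, -0.57039807,  0.21338962]), 'eef_rot': array([[ 9.13156156e-01,  4.07609747e-01, -3.58311226e-04],
       [ 4.07609891e-01, -9.13155547e-01,  1.05971255e-03],
       [ 1.04755281e-04, -1.11373424e-03, -9.99999374e-01]]), 'contact_force': array([-0.27905237,  0.25364741,  0.70358699]), 'ft_torque': array([0.01295438, 0.08163846, 0.01528583]), 'finger_gap': 0.09126279678213353}
```

View pics/top0.png

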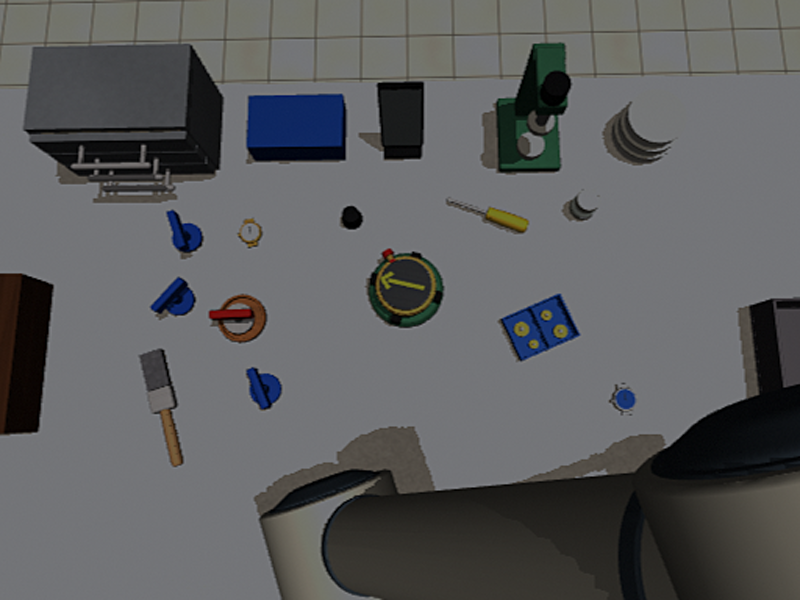

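View pics/side0.png

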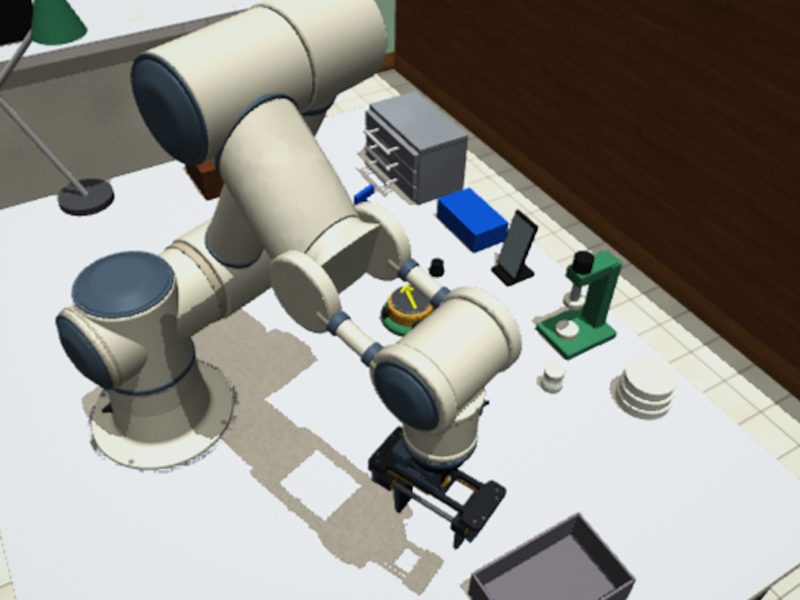

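The only red-handled driver is at (232,315), in the round wooden stand. The look-alikes are the blue drivers at (183,235), (175,298) and (263,388). The clock is at (405,287), with its arrow pointing left and the red mark at (389,256). Next I'll check close crops and the masks.

```bash
cat > h.py <<'E'
import numpy as np,cv2
def load(n): return dict(np.load(n))
def foc(c): return c["frame"].shape[0]/2/np.tan(np.radians(c["fovy"])/2)
def ray(c,uv):
    d=c["R"].T@np.array([(uv[0]-c["cx"])/foc(c),(uv[1]-c["cy"])/foc(c),1]); return -c["R"].T@c["t"],d/np.linalg.norm(d)
def onz(c,uv,z):
    o,d=ray(c,uv); return o+d*(z-o[2])/d[2]
def tri(c1,u1,c2,u2):
    o1,d1=ray(c1,u1);o2,d2=ray(c2,u2)
    s=np.linalg.lstsq(np.c_[d1,-d2],o2-o1,rcond=None)[0]
    a,b=o1+s[0]*d1,o2+s[1]*d2; return (a+b)/2,np.linalg.norm(a-b)
def mask(c,col,box):
    h=cv2.cvtColor(c["frame"],cv2.COLOR_RGB2HSV).astype(int);H,S,V=h[...,0],h[...,1],h[...,2]
    m={"red":((H<6)|(H>174))&(S>190)&(V>60),"yellow":(H>25)&(H<35)&(S>150)&(V>85),"gold":(H>10)&(H<25)&(S>120)&(V>60)}[col]
    z=np.zeros_like(m);x0,y0,x1,y1=box;z[y0:y1,x0:x1]=1;return m&z
def pts(m): v,u=np.nonzero(m);return np.c_[u,v].astype(float)
E
python3 - <<'E'
from h import *
t,s=load("top0.npz"),load("side0.npz")
def crop(c,x,y,w,h,k): return cv2.resize(c["frame"][y:y+h,x:x+w,::-1],None,fx=k,fy=k,interpolation=cv2.INTER_NEAREST)
a=crop(t,125,180,50,50,8);b=crop(t,230,150,60,60,400/60);d=crop(s,240,170,50,50,4)
b=cv2.resize(b,(400,400));im=np.hstack([a,b]);im=np.clip(im*1.6,0,255).astype(np.uint8)
e=np.zeros((200,800,3),np.uint8);e[:,:200]=d
cv2.imwrite("pics/crop1.png",np.vstack([im,e]))
for c,n,box in((t,"red",(125,180,175,230)),(t,"red",(230,150,290,200)),(t,"yellow",(230,150,290,210)),(t,"gold",(230,150,290,215)),(s,"yellow",(240,170,290,210)),(s,"gold",(240,170,290,215)),(s,"red",(240,170,290,215))):
    p=pts(mask(c,n,box));print(n,len(p),p.mean(0) if len(p) else "",p.min(0) if len(p) else"",p.max(0)if len(p) else"")
E
```

```text
red 132 [146.90151515 200.24242424] [134. 198.] [160. 203.]
red 22 [248.18181818 162.77272727] [245. 160.] [252. 167.]
yellow 114 [256.75438596 182.60526316] [244. 165.] [276. 199.]
gold 231 [258.2987013  182.32467532] [241. 163.] [278. 201.]
yellow 57 [261.57894737 188.49122807] [256. 183.] [266. 197.]
gold 203 [260.37438424 201.2364532 ] [248. 189.] [277. 208.]
red 0
```

View pics/crop1.png

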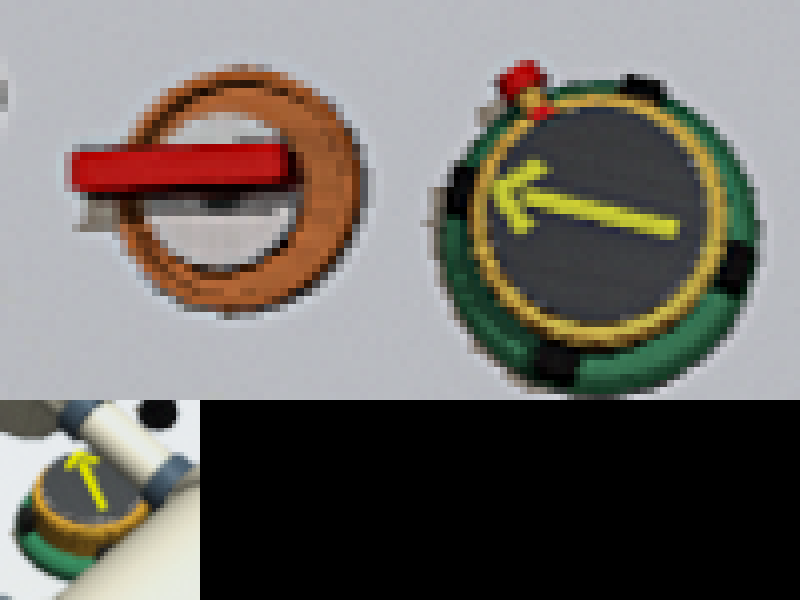

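```bash
cat >> h.py <<'E'
def disc(c,box):
    """dark back disc: hull of dark-grey largest blob -> ellipse (centre, axes, angle)"""
    h=cv2.cvtColor(c["frame"],cv2.COLOR_RGB2HSV).astype(int)
    lim=130 if c["frame"][150,:, :].mean()>110 else 130
    m=((h[...,1]<70)&(h[...,2]<100)&(h[...,2]>35)).astype(np.uint8);z=np.zeros_like(m);x0,y0,x1,y1=box;z[y0:y1,x0:x1]=1;m&=z
    n,l,st,_=cv2.connectedComponentsWithStats(m,connectivity=4)
    k=1+np.argmax(st[1:,4]);p=pts(l==k);return cv2.convexHull(p.astype(np.float32)),st[k]
def arrow(c,hull,shrink=1.0):
    h=cv2.cvtColor(c["frame"],cv2.COLOR_RGB2HSV).astype(int)
    m=(h[...,0]>=24)&(h[...,0]<36)&(h[...,1]>110)&(h[...,2]>70)
    hm=np.zeros(m.shape,np.uint8);cv2.fillPoly(hm,[hull.astype(np.int32)],1)
    return pts(m&(hm>0))
E
python3 - <<'E'
from h import *
t,s=load("top0.npz"),load("side0.npz")
for n,c,b in(("t",t,(230,150,290,210)),("s",s,(240,170,290,215))):
    hu,st=disc(c,b);print(n,st,cv2.fitEllipse(hu));a=arrow(c,hu);print(len(a),a.mean(0),a.min(0),a.max(0))
    if n=="t":A=a.mean(0);E=cv2.fitEllipse(hu)
    else:B=a.mean(0)
for nm in ("hsv",):
    h=cv2.cvtColor(t["frame"],cv2.COLOR_RGB2HSV);print("disc px",h[195,262],h[172,262],"arrow",h[182,256],"gold",h[183,277],h[200,257])
print(tri(t,A,s,B))
for z in(.051,.06,.069):print(z,onz(t,E[0],z),onz(t,A,z))
# driver
p=pts(mask(t,"red",(125,180,175,230))).astype(np.float32);r=cv2.minAreaRect(p);print(r)
b=cv2.boxPoints(r);print(np.array([onz(t,q,.072) for q in b]).round(4))
print("grip c",onz(t,r[0],.072))
E
```

```text
t [243 166  33  32 659] ((259.13140869140625, 181.56231689453125), (31.973461151123047, 32.512813568115234), 87.46348571777344)
108 [255.03703704 180.4537037 ] [244. 174.] [271. 185.]
s [251 184  26  17 240] ((262.8724670410156, 191.77581787109375), (16.836143493652344, 25.415607452392578), 92.79693603515625)
55 [261.83636364 189.32727273] [256. 184.] [266. 197.]
disc px [90  7 39] [110  19  40] arrow [ 31 133  73] gold [ 22 170 123] [ 21 168 105]
(array([ 0.56397208, -0.00626877,  0.05512018]), np.float64(0.0003127705091978687))
0.051 [ 0.56162298 -0.01690582  0.051     ] [ 0.56471767 -0.00611537  0.051     ]
0.06 [ 0.55969805 -0.01701701  0.06      ] [ 0.5627645  -0.00632504  0.06      ]
0.069 [ 0.55777311 -0.01712821  0.069     ] [ 0.56081132 -0.00653472  0.069     ]
((146.98204040527344, 200.15884399414062), (4.940530300140381, 26.121740341186523), 86.98721313476562)
[[0.5158 0.3067 0.072 ]
 [0.5189 0.239  0.072 ]
 [0.506  0.2378 0.072 ]
 [0.5029 0.3053 0.072 ]]
grip c [0.51089466 0.27218652 0.072     ]
```

```bash
cat >> h.py <<'E'
def wrap(a): return (a+np.pi)%(2*np.pi)-np.pi
def measure(c,box,Z):
    """centre, arrow yaw, mark yaw from one view; Z = back height"""
    f=c["frame"].astype(float);h=cv2.cvtColor(c["frame"],cv2.COLOR_RGB2HSV).astype(int)
    hu,st=disc(c,box);C=onz(c,cv2.fitEllipse(hu)[0],Z)
    g=pts(mask(c,"gold",box)|mask(c,"yellow",box));G=np.array([onz(c,p,Z) for p in g])
    a=arrow(c,hu);w=np.clip(np.array([f[int(v),int(u),1]-f[int(v),int(u),2] for u,v in a]),0,None)
    P=np.array([onz(c,p,Z)[:2] for p in a]);m=np.average(P,axis=0,weights=w);d=np.linalg.svd((P-m)*np.sqrt(w)[:,None])[2][0]
    pr=(P-m)@d; d=d*np.sign(-np.median(pr)*1.0 if abs(np.median(pr))<1e-9 else (1 if (m-C[:2])@d>0 else -1))
    r=pts(mask(c,"red",box));wr=np.array([max(0,f[int(v),int(u),0]-f[int(v),int(u),1]) for u,v in r])
    M=np.array([onz(c,p,Z-.006)[:2] for p in r]);rad=np.linalg.norm(M-C[:2],axis=1)
    k=rad<.0525
    o=dict(C=C,size=st,arrow=np.arctan2(d[1],d[0]),off=(m-C[:2])@np.array([-d[1],d[0]]),n=len(a),rad=rad.round(3))
    if k.any(): mm=np.average(M[k],axis=0,weights=wr[k]);o["mark"]=np.arctan2(*(mm-C[:2])[::-1]);o["mrad"]=np.linalg.norm(mm-C[:2])
    if (~k).any(): cc=np.average(M[~k],axis=0,weights=wr[~k]);o["cap"]=np.arctan2(*(cc-C[:2])[::-1])
    return o
E
python3 - <<'E'
from h import *
t=load("top0.npz");s=load("side0.npz")
for Z in(.051,.055,.06): print(measure(t,(230,150,290,210),Z))
from h import *
h=cv2.cvtColor(t["frame"],cv2.COLOR_RGB2HSV)
m=((h[...,0]>8)&(h[...,0]<20)&(h[...,1]>120)).astype(np.uint8)
p=pts(m);p=p[(p[:,0]>125)&(p[:,0]<180)&(p[:,1]>180)&(p[:,1]<225)].astype(np.float32)
E=cv2.fitEllipse(cv2.convexHull(p));print(E,onz(t,E[0],.014))
E
```

```text
{'C': array([ 0.56162298, -0.01690582,  0.051     ]), 'size': array([243, 166,  33,  32, 659], dtype=int32), 'arrow': np.float64(1.3375885125146711), 'off': np.float64(-0.0006632298886963617), 'n': 108, 'rad': array([0.069, 0.068, 0.066, 0.069, 0.068, 0.066, 0.065, 0.064, 0.063,
       0.067, 0.065, 0.064, 0.063, 0.061, 0.063, 0.062, 0.05 , 0.049,
       0.048, 0.049, 0.048, 0.047]), 'mark': np.float64(0.4888552468200718), 'mrad': np.float64(0.04849957187376409), 'cap': np.float64(0.499601138079631)}
{'C': array([ 0.56076745, -0.01695524,  0.055     ]), 'size': array([243, 166,  33,  32, 659], dtype=int32), 'arrow': np.float64(1.337588512514671), 'off': np.float64(-0.0006605396890567096), 'n': 108, 'rad': array([0.069, 0.067, 0.066, 0.069, 0.067, 0.066, 0.065, 0.064, 0.063,
       0.067, 0.065, 0.064, 0.062, 0.061, 0.063, 0.061, 0.05 , 0.049,
       0.048, 0.049, 0.048, 0.046]), 'mark': np.float64(0.4888104135333841), 'mrad': np.float64(0.0483087453276101), 'cap': np.float64(0.4995669571700995)}
{'C': array([ 0.55969805, -0.01701701,  0.06      ]), 'size': array([243, 166,  33,  32, 659], dtype=int32), 'arrow': np.float64(1.3375885125146707), 'off': np.float64(-0.0006571769395067985), 'n': 108, 'rad': array([0.068, 0.067, 0.066, 0.069, 0.067, 0.066, 0.064, 0.063, 0.062,
       0.066, 0.065, 0.063, 0.062, 0.061, 0.062, 0.061, 0.05 , 0.049,
       0.047, 0.049, 0.047, 0.046]), 'mark': np.float64(0.48875387136550086), 'mrad': np.float64(0.04807021228268651), 'cap': np.float64(0.4995238469486115)}
((154.3936309814453, 203.24827575683594), (29.24481773376465, 30.457752227783203), 51.220245361328125) [0.51181428 0.26953022 0.014     ]
```

```bash
cat >> h.py <<'E'
def Rd(phi):
    y=np.array([np.cos(phi),np.sin(phi),0]);z=np.array([0,0,-1.]);return np.c_[np.cross(y,z),y,z]
E
python3 - <<'E'
from h import *
from station import arm
R=Rd(.046)
arm.move_ptp([.511,.272,.14],R);print(arm.sense()["qpos"].round(2),arm.sense()["t"])
arm.move_gripper(.06)
arm.movel([.511,.272,.040],.12)
s0=arm.sense();print(s0["position"],s0["contact_force"])
arm.move_gripper(.0,60)
s=arm.sense();print(s["finger_gap"],s["contact_force"],s["t"])
arm.movel([.511,.272,.15],.12)
s=arm.sense();print(s["finger_gap"],s["contact_force"],s["ft_torque"],s["t"],s["position"])
c=arm.camera("top");np.savez("top1.npz",**c);d=arm.camera("side");np.savez("side1.npz",**d)
cv2.imwrite("pics/lift.png",np.hstack([np.clip(c["frame"][120:260,90:290,::-1]*1.6,0,255).astype(np.uint8),d["frame"][70:210,150:350,::-1]]).repeat(2,0).repeat(2,1))
E
```

```text
[ 0.38  0.51  1.55 -0.    1.08  0.34] 3.2
[0.51140595 0.27217342 0.04060284] [-0.14733349  1.5437215   0.72047715]
0.013994076679546417 [ 1.02663555 -0.12766219  0.37011731] 5.6
0.013887435015425944 [ 0.25224889  0.10920963 -1.64936759] [-0.02465006 -0.08296563  0.01109462] 6.6667 [0.51054647 0.27180095 0.1492833 ]
```

View pics/lift.png

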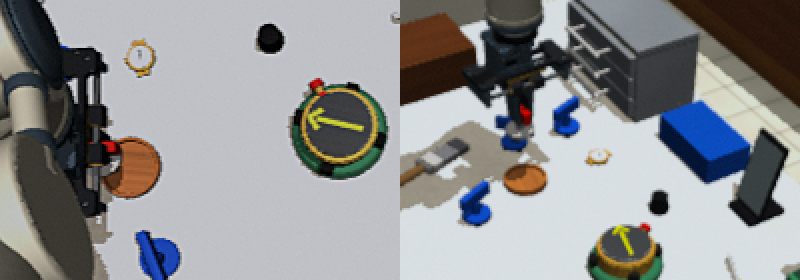

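The driver is held: the gap is 13.9 mm and the load is about 2 N. Both cameras now have a clear view of the stand and the clock, so I'll measure the clock in both.

```bash
python3 - <<'E'
from h import *
t=load("top1.npz");s=load("side1.npz")
bt=(230,150,290,210);bs=(240,170,290,215)
ht,_=disc(t,bt);hs,st=disc(s,bs);print(st,cv2.fitEllipse(ht),cv2.fitEllipse(hs))
print("centre",tri(t,cv2.fitEllipse(ht)[0],s,cv2.fitEllipse(hs)[0]))
print("arrow",tri(t,arrow(t,ht).mean(0),s,arrow(s,hs).mean(0)))
for Z in(.052,.055,.06):
  for c,b in((t,bt),(s,bs)):
    o=measure(c,b,Z);print(Z,o["C"].round(4),{k:round(float(o[k]),3) for k in("arrow","mark","mrad","cap","off") if k in o},o["n"])
for c,b in((t,(125,180,180,225)),(s,(190,145,230,175))):
    h=cv2.cvtColor(c["frame"],cv2.COLOR_RGB2HSV);m=((h[...,0]>5)&(h[...,0]<20)&(h[...,1]>110)).astype(np.uint8)
    p=pts(m);p=p[(p[:,0]>b[0])&(p[:,0]<b[2])&(p[:,1]>b[1])&(p[:,1]<b[3])].astype(np.float32)
    print("stand",p.min(0),p.max(0),(onz(c,(p.min(0)+p.max(0))/2,.012)).round(4))
E
```

```text
[251 184  24  17 264] ((259.0688781738281, 181.62322998046875), (32.05673599243164, 32.64126968383789), 80.53436279296875) ((262.4547424316406, 191.6510772705078), (17.09836769104004, 24.56557273864746), 91.28750610351562)
centre (array([ 0.56052588, -0.01670967,  0.05448202]), np.float64(0.0004006586915928677))
arrow (array([ 0.563949  , -0.00610151,  0.05544809]), np.float64(0.0002831670557684405))
0.052 [ 0.5612 -0.0168  0.052 ] {'arrow': 1.337, 'mark': 0.485, 'mrad': 0.049, 'cap': 0.496, 'off': -0.001} 109
0.052 [ 0.5617 -0.0145  0.052 ] {'arrow': 1.338, 'cap': 0.422, 'off': -0.002} 56
0.055 [ 0.5606 -0.0168  0.055 ] {'arrow': 1.337, 'mark': 0.485, 'mrad': 0.048, 'cap': 0.496, 'off': -0.001} 109
0.055 [ 0.56   -0.0171  0.055 ] {'arrow': 1.338, 'cap': 0.422, 'off': -0.002} 56
0.06 [ 0.5595 -0.0169  0.06  ] {'arrow': 1.337, 'mark': 0.484, 'mrad': 0.048, 'cap': 0.496, 'off': -0.001} 109
0.06 [ 0.5572 -0.0215  0.06  ] {'arrow': 1.338, 'cap': 0.422, 'off': -0.002} 56
stand [133. 182.] [169. 218.] [0.5212 0.2799 0.012 ]
stand [202. 152.] [222. 167.] [0.51   0.2671 0.012 ]
```

```bash
cat >> h.py <<'E'
def fz(arm,base,n=3):
    v=[]
    for _ in range(n): v.append(arm.sense()["contact_force"][2]); arm.pause(.02)
    return float(np.mean(v))-base
def touch(arm,xy,z,phi,base,target=20.):
    """lower in small steps to the target press; returns commanded z"""
    R=Rd(phi);f=0;log=[];k=None
    for i in range(60):
        if f>target-1.5: break
        dz=.0006 if f<1.5 else float(np.clip((target-f)/(k or 40000)*.7,.00003,.0003))
        z-=dz;arm.movel([*xy,z],.02,R);g=fz(arm,base)
        if g>3 and f>1.5: k=max((g-f)/dz,8000)
        f=g;log.append((round(z,5),round(f,1)))
        if f>27: z+=.0001;arm.movel([*xy,z],.02,R);f=fz(arm,base)
    print("touch",log[-8:],arm.sense()["t"]);return z,(k or 30000)
E
python3 - <<'E'
from h import *
from station import arm
import json
xy=[.5606,-.0168];phi=.45
arm.move_ptp([*xy,.125],Rd(phi));arm.movel([*xy,.097],.1);arm.pause(.2)
base=fz(arm,0,10);s=arm.sense();print("base",base,s["position"],s["qpos"][5],s["t"])
z,k=touch(arm,xy,.097,phi,base)
s=arm.sense();print(z,k,s["contact_force"],s["ft_torque"],s["position"],s["t"])
json.dump(dict(z=z,k=k,base=base),open("st.json","w"))
E
```

```text
base -1.9942282607940967 [ 0.56079059 -0.01682885  0.09735317] -0.5864013979345035 8.7
touch [(0.0928, -0.3), (0.0922, -0.1), (0.0916, 0.3), (0.091, -0.2), (0.0904, 7.1), (0.09017, 10.8), (0.08987, 15.9), (0.0897, 19.5)] 12.9
0.08970411178025056 21286.50982616309 [-4.02021035  0.93250132 15.94285677] [0.14712796 0.90699105 0.06909148] [ 0.56079402 -0.01684661  0.09055651] 12.9
```

```bash
cat >> h.py <<'E'
def turn(arm,xy,z,phi,d,base,k,n,target=20.):
    for i in range(n):
        f=fz(arm,base,2)
        z-=.00064*d/n+float(np.clip((target-f)/k*.6,-.0002,.0002));phi-=d/n
        arm.movel([*xy,z],.02,Rd(phi))
        s=arm.sense();y=s["eef_rot"][:,1];print(round(phi,3),round(float(np.arctan2(y[1],y[0])),3),"f",round(f,1),"Tz",round(float(s["ft_torque"][2]),3),s["t"])
    print("end f",fz(arm,base));return z,phi
E
python3 - <<'E'
from h import *
from station import arm
import json
q=json.load(open("st.json"));xy=[.5606,-.0168]
z,phi=turn(arm,xy,q["z"],.45,.80,q["base"],q["k"],10)
q.update(z=z,phi=phi);json.dump(q,open("st.json","w"))
for n in("top","side"):
    c=arm.camera(n);np.savez(n+"2.npz",**c)
E
```

```text
0.37 0.369 f 18.4 Tz -0.143 13.1833
0.29 0.289 f 21.2 Tz -0.155 13.4667
0.21 0.209 f 20.3 Tz -0.074 13.75
0.13 0.129 f 20.9 Tz -0.156 14.0333
0.05 0.049 f 20.0 Tz -0.111 14.3167
-0.03 -0.031 f 20.3 Tz -0.133 14.6
-0.11 -0.111 f 19.8 Tz -0.14 14.8833
-0.19 -0.191 f 19.8 Tz -0.1 15.1667
-0.27 -0.271 f 20.0 Tz -0.15 15.45
-0.35 -0.351 f 20.3 Tz -0.148 15.7333
end f 20.386423650918665
```

```bash
python3 - <<'E'
from h import *
from station import arm
import json
q=json.load(open("st.json"));xy=[.5606,-.0168]
arm.movel([*xy,.13],.1);arm.move_ptp([.50,.22,.15],Rd(q["phi"]))
for n in("top","side"):
    c=arm.camera(n);np.savez(n+"3.npz",**c)
t,s=load("top3.npz"),load("side3.npz");print(arm.sense()["t"])
for c,b in((t,(230,150,290,210)),(s,(240,170,290,215))):
    o=measure(c,b,.055);print(o["C"].round(4),{k:round(float(o[k]),3) for k in("arrow","mark","mrad","cap","off") if k in o},o["n"],o["size"])
a=cv2.resize(np.clip(t["frame"][150:212,228:290,::-1]*1.6,0,255).astype(np.uint8),(400,400),interpolation=0);b=cv2.resize(s["frame"][165:215,237:287,::-1],(400,400),interpolation=0)
cv2.imwrite("pics/turn1.png",np.hstack([a,b]))
E
```

```text
17.5083
[ 0.5602 -0.0171  0.055 ] {'arrow': 0.584, 'mark': 0.487, 'mrad': 0.049, 'cap': 0.498, 'off': -0.0} 105 [243 166  33  32 666]
[ 0.5605 -0.017   0.055 ] {'arrow': 0.582, 'cap': 0.425, 'off': 0.002} 64 [251 183  24  18 264]
```

View pics/turn1.png

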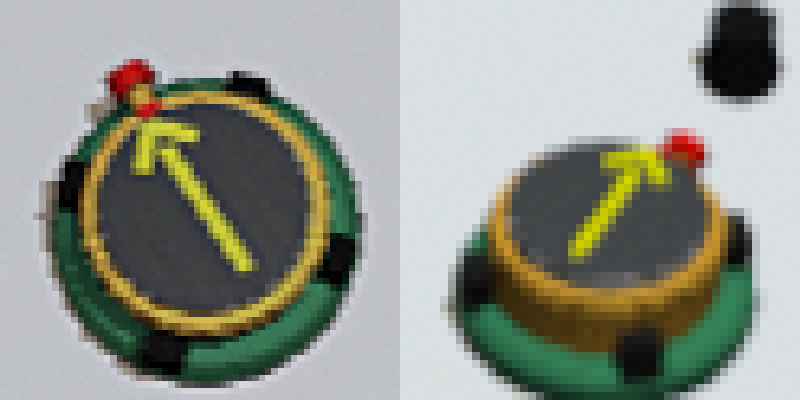

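The arrow is now at 0.583 rad in both views, and the mark is at about 0.49. I'll refine the mark direction using the cap seen in both views, then do the second turn.

```bash
python3 - <<'E'
from h import *
from station import arm
import json
C=np.array([.5604,-.0169])
t,s=load("top3.npz"),load("side3.npz")
def cen(c,b,lo,hi):
    f=c["frame"].astype(float);w=np.clip(f[...,0]-1.6*np.maximum(f[...,1],f[...,2]),0,None)
    h=cv2.cvtColor(c["frame"],cv2.COLOR_RGB2HSV).astype(int);w*=((h[...,0]<6)|(h[...,0]>174))&(h[...,1]>150)
    p=pts(w>0);p=p[(p[:,0]>=b[0])&(p[:,0]<b[2])&(p[:,1]>=lo)&(p[:,1]<hi)];ww=[w[int(v),int(u)] for u,v in p]
    print(len(p),p.min(0),p.max(0));return np.average(p,axis=0,weights=ww)
ct=cen(t,(240,0,260,0),155,165.5);mt=cen(t,(240,0,260,0),165.5,170);cs=cen(s,(262,0,282,0),178,190)
P,e=tri(t,ct,s,cs);print("cap",P,e,np.arctan2(*(P[:2]-C)[::-1]),ct,mt)
for z in (.049,.05):
    M=onz(t,mt,z);print("mark",M,np.arctan2(*(M[:2]-C)[::-1]),np.linalg.norm(M[:2]-C))
for z in (.03,.035,.04): M=onz(t,ct,z);print("cap z",z,np.arctan2(*(M[:2]-C)[::-1]),np.linalg.norm(M[:2]-C))
E
```

```text
22 [245. 159.] [251. 165.]
6 [249. 166.] [252. 167.]
12 [270. 182.] [274. 185.]
cap [0.61956329 0.01413411 0.04269195] 0.0006111972754708524 0.4830943146045738 [247.45428537 161.34187627] [250.52079646 166.44690265]
mark [0.60343423 0.00580113 0.049     ] 0.48541524869666597 0.04865477164520867
mark [0.60317847 0.00576582 0.05      ] 0.48723507399381116 0.04841216122072202
cap z 0.03 0.4706464211781149 0.06989525113118868
cap z 0.035 0.4767422395149508 0.06859423615397318
cap z 0.04 0.4830735191366758 0.06729586856795694
```

```bash
cat > cyc.py <<'E'
import sys,json
from h import *
from station import arm
d=float(sys.argv[1]);tag=sys.argv[2]
q=json.load(open("st.json"));xy=[.5605,-.0169];phi=q["phi"]
arm.move_ptp([*xy,.12],Rd(phi));arm.movel([*xy,.0925],.08);arm.pause(.2)
base=fz(arm,0,6);print("base",base)
z,k=touch(arm,xy,.0915,phi,base)
z,phi=turn(arm,xy,z,phi,d,base,q["k"],max(1,round(abs(d)/.035)))
q.update(phi=phi);json.dump(q,open("st.json","w"))
arm.movel([*xy,.12],.1);arm.move_ptp([.50,.22,.15],Rd(phi))
for n in("top","side"):
    c=arm.camera(n);np.savez(n+tag+".npz",**c)
    o=measure(c,(230,150,290,210) if n=="top" else (240,170,290,215),.055);print(o["C"].round(4),{k:round(float(o[k]),3) for k in("arrow","mark","mrad","cap","off") if k in o},o["n"],o["size"])
print(arm.sense()["t"],arm.sense()["finger_gap"])
t,s=load(f"top{tag}.npz"),load(f"side{tag}.npz")
a=cv2.resize(np.clip(t["frame"][150:212,228:290,::-1]*1.6,0,255).astype(np.uint8),(400,400),interpolation=0);b=cv2.resize(s["frame"][165:215,237:287,::-1],(400,400),interpolation=0)
cv2.imwrite(f"pics/turn{tag}.png",np.hstack([a,b]))
E
python3 cyc.py 0.10 4
```

```text
base -2.148345715350161
touch [(0.0909, 0.0), (0.0903, 0.3), (0.0897, 9.7), (0.08952, 12.1), (0.08922, 17.7), (0.08914, 19.0)] 21.075
-0.383 -0.384 f 19.7 Tz -0.112 21.3583
-0.417 -0.417 f 20.0 Tz -0.128 21.6417
-0.45 -0.45 f 19.9 Tz -0.097 21.925
end f 20.099848514501094
[ 0.5606 -0.0171  0.055 ] {'arrow': 0.481, 'mark': 0.491, 'mrad': 0.049, 'cap': 0.5, 'off': -0.0} 111 [243 166  33  32 651]
[ 0.5603 -0.0171  0.055 ] {'arrow': 0.475, 'cap': 0.433, 'off': 0.002} 66 [251 183  24  18 271]
23.5083 0.01413138252247612
```

View pics/turn4.png

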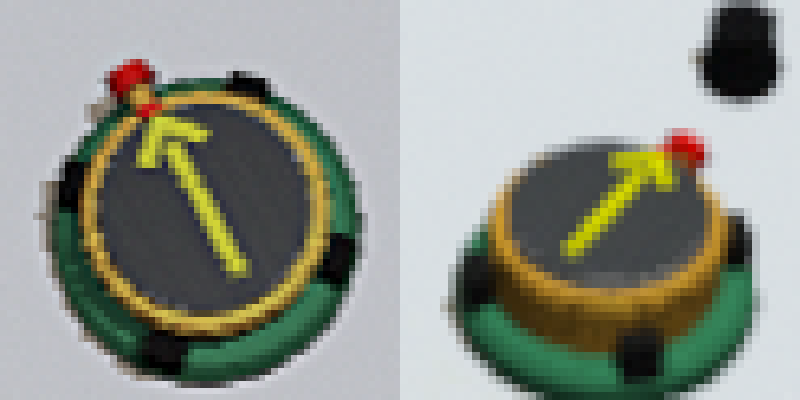

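Both views put the arrow at 0.475–0.481 and the mark at 0.485–0.491, so it's on the mark to within the measuring error. The driver goes back to its stand.

```bash
python3 - <<'E'
from h import *
from station import arm
xy=[.511,.271];R=Rd(.046)
arm.move_ptp([*xy,.14],R);arm.movel([*xy,.046],.1);arm.pause(.2)
base=fz(arm,0,6);z=.046;print("base",base)
for i in range(16):
    z-=.0006;arm.movel([*xy,z],.02,R);f=fz(arm,base)
    if f>2:break
print("z",z,f,arm.sense()["position"])
arm.move_gripper(.06,20);arm.pause(.2)
arm.movel([*xy,.15],.12)
arm.move_ptp([.45,-.30,.25],Rd(-.6));arm.pause(.3)
s=arm.sense();print(s["t"],s["contact_force"],s["finger_gap"])
c=arm.camera("top");np.savez("top5.npz",**c);d=arm.camera("side");np.savez("side5.npz",**d)
print({k:v for k,v in measure(c,(230,150,290,210),.055).items() if k in("arrow","mark")})
p=pts(mask(c,"red",(125,180,175,230))).astype(np.float32);r=cv2.minAreaRect(p);print(r,onz(c,r[0],.072))
cv2.imwrite("pics/end.png",np.vstack([np.hstack([cv2.resize(np.clip(c["frame"][175:235,120:180,::-1]*1.6,0,255).astype(np.uint8),(300,300)),cv2.resize(d["frame"][110:180,170:240,::-1],(300,300))]),cv2.resize(np.clip(c["frame"][:,:,::-1]*1.5,0,255).astype(np.uint8),(400,300)).repeat(1,0) if 0 else np.hstack([cv2.resize(np.clip(c["frame"][:,:,::-1]*1.5,0,255).astype(np.uint8),(400,300)),np.zeros((300,200,3),np.uint8)])]))
E
```

```text
base -2.016455561752793
z 0.03939999999999996 12.60229019131635 [0.51111066 0.27104214 0.04000579]
33.2 [0.4114191  0.11450889 0.11369902] 0.059910038416054814
{'arrow': np.float64(0.480764056556205), 'mark': np.float64(0.4911944105712674)}
((147.4923095703125, 200.8615264892578), (4.770421981811523, 25.183387756347656), 86.8201675415039) [0.5090489  0.27077549 0.072     ]
```

View pics/end.png

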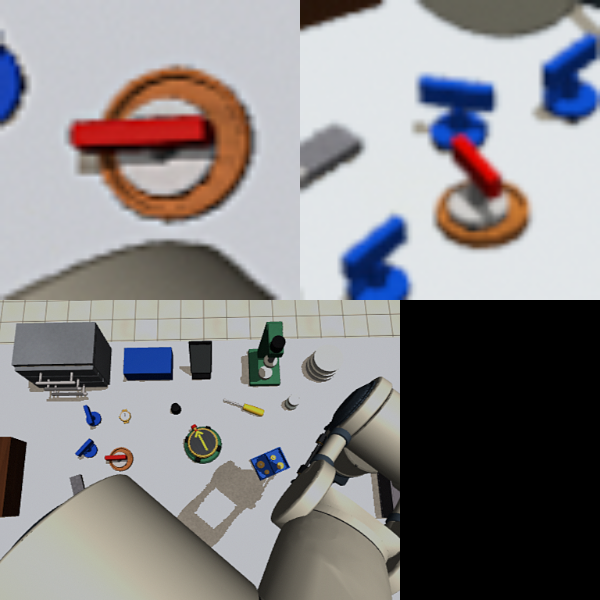

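The driver stands upright in its dish, the arrow is on the mark, and the bystanders in view haven't moved. I'm handing the job in.

```bash
python3 -c "
from station import arm
arm.sign_off()"
```

```text
the job is handed in; nothing more can be done
```

I took the red-handled driver from its stand and screwed the case back clockwise onto the red mark. I then stood the driver upright in its dish and handed the job in at about 33 s of the 54 s allowed.

- **Press:** I pressed at about 20 N; the readings while turning were 18.4 to 21.2 N. The back was about 56 mm above the bench, which agrees with the cameras.
- **Turn:** I turned in two presses, first 0.80 rad. A look then showed the back had turned about 0.046 rad less than commanded, so I added 0.10 rad.
- **Arrow:** The last checks put the arrow at 0.475 to 0.481 rad and the mark at 0.485 to 0.491 rad. The arrow is at most about 0.01 rad past the mark, which is within the measuring error.
- **Mark direction:** The side view could not see the mark itself. The direction comes from the top view, backed up by the position of the red-capped stem seen in both views (0.483 rad).
- **Driver and bench:** The driver is upright in its stand, within about 2 mm of where it began. The bystanders I could see had not moved. In the last top picture the arm hid most of the brush and the steel watch, so I did not check those two at the end.

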